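Face up a mushroom punnet with the pull hook

ROBOT

A 6-joint arm with a two-finger parallel gripper is mounted at the origin on the work surface. World frame = base frame: x ahead of the robot, y to its left, z up, the work surface at z = 0. Lengths are in m, angles in rad, forces in N, time in s.
With the tool pointing down it reaches from about 0.375 to 0.9 m from the base axis. Payload 3.1 kg.
Tool frame: the origin (TCP) lies midway between the tips of the shut fingers; the grasp point (between the pads) lies 19 mm behind it (manip.grasp_offset is the distance from the TCP to the grasp point, in m); z points along the fingers, y is the line along which they close (so a half turn about z gives the same grasp; the last joint's range is limited). The gripper opens to 85 mm and grips with 20 to 120 N. Pads are 22 mm wide; open, the fingers measure 114 mm over their backs; the gripper's body (76 mm by 85 mm) begins 54 mm behind the grasp point. The pads swing forward as they close: fully open they stand 13 mm farther back than shut.
Start: joints at [0.953, 0.527, 1.433, -0, 1.181, -0.178], TCP at [0.266, 0.566, 0.231] pointing down, gripper open.
Joint ranges: [-3.08, 3.08], [-0.75, 2.2], [0.22, 2.44], [-1.43, 4.57], [0, 2.65], [-2.85, 2.85]. Speed limits (rad/s): [2.79, 2.79, 3.14, 3.14, 3.14, 3.14].

INTERFACE

Orientations are given as a unit quaternion [x, y, z, w].
In Python, from station import sensors, cams, order, manip gives the robot as it stands.
- The arm moves only by the tool move_arm, never from a script. Its argument "targets" is a list of rows, each an object of numbers: "dx", "dy", "dz": the shift along the world's x, y, z normalised to -1 to 1, where 1 is 25 mm; "rx", "ry", "rz": the turn, a rotation vector about the world's x, y, z normalised to -1 to 1, where 1 is 30 degrees. A call has exactly 10 rows; each row shifts and turns the commanded pose from where the row before left it; what a row does not reach is not made up. A row lasts 1/8 s, in which the tool goes at most 62.5 mm and 10.7 degrees, less where a joint would pass 70% of its speed; a pose out of reach is approached as far as the arm can. A call with a number of a shift or a turn outside -1 to 1 is refused whole. A call with a gripper value outside its range is refused whole. "claw" is the opening in per cent of the stroke, from 0 (shut) to 100 (fully open), set as the call begins (left out, the last holds). The fingers move at their own pace and stop on an object; "newtons" is the grip in N (left out, the last holds). Time passes only in rows, so rows that do not move let the fingers close, or fill a call up. It gives the time, the measured TCP pose, the force, the opening and the grip force at its end, in the units of the state.
- sensors.sense(): the state, without advancing time (a new reading comes with each control period).
- cams.snapshot(name): name is "scene" or "top" or "wrist"; returns the picture (384x512x3 uint8, red, green, blue); there is no depth.
- cams.camera_model(name): a dict with "fx", "fy", "cx", "cy" (pixels), "distortion" ([k1, k2, p1, p2, k3] as OpenCV has them; the pictures are not rectified), "extrinsics" (4x4, takes a point from world to camera coordinates). Camera axes: x right, y down, z forward; pixel columns grow to the right and rows downward; lengths in m; the calibration is good to about 2 mm. A picture is of the moment at which its call begins: read the wrist's pose just before it. camera_model takes no time and is no camera call; for the wrist camera it gives the pose at the moment of the call.
- order.sign_off(): hands the job in; it is judged then, once.
The state is a dict: "t": time; "q": joint angles; "qd": joint speeds; "tau": joint torques, N m; "tcp_pos": TCP position; "tool_rot": TCP orientation; "force": force on the tool from outside, world axes, zero at the start; "ft_torque": the same for the moment, N m; "finger_gap": opening from 0.0 (shut) to 1.0 (fully open); "gripper_force": force on a finger pad.
Only numpy, scipy, OpenCV 4.12 (cv2) and the standard library are available. Lean on these libraries where they do the work, as an engineer would, in place of code of your own. Each camera call takes 0.05 s, during which the arm holds its last target. There are 200 camera calls.

TASK

The cardboard mushroom punnet in the middle of the display has slid back under the wire shelf; bring it forward with the T-handled pull hook, which lies the wrong way round with its handle in under the shelf. Draw the pull hook out, lay it down on the deck in front of the shelf and take it again by its handle, then hook it inside the punnet's front wall and drag the punnet forward until its front is level with the white price rail and square to it. Unhook and leave the pull hook lying on the deck in front of the shelf; do not touch the punnet with the gripper, do not tip it, and leave the other produce where it stands.

Things in the scene. Friction and masses are not known exactly. Their poses are not given: they have to be found in the camera images.
- shelf: Fixed wire display shelf on four posts, 960 mm wide, open below. Origin on the deck straight under the middle of the white price rail on its front edge; x points in under the shelf, y along the rail, z up. Rail: 6 mm thick, at heights 155 to 191 mm. The wires reach 320 mm back, underside 164 mm above the deck. Front posts (32 mm round feet) at x = 12, y = +-468 mm.
- pull_hook: Loose T-handled pull hook, 0.18 kg, 243 mm long: wooden cross bar (24 mm thick, 100 mm long), black grip sleeve, 9 mm steel rod, hook bent down. It lies on cross bar and hook point, the rod rising 8 degrees to the hook. Origin on the deck, below the back edge of the bar's middle; x along the tool to the hook, y along the bar, z up as it lies. Rod axis 37 mm up at x = 197, 41 mm up at x = 225 mm.
- hook_grip (a point): Point in the pull hook's black grip sleeve (18 mm wide, 22 mm high, from x = 24 to 97 mm of the tool), at x = 60 mm, 19 mm above the deck as it lies; within 20 mm of the centre of mass: hold it here for pulling.
- hook_point (a point): Centre of the rounded end (radius 4.5 mm) of the hook's point, at x = 235 mm of the tool, 175 mm ahead of hook_grip and 14.5 mm lower. The 9 mm rod comes down to it from the bend, whose axis is 36 mm higher; the bend bulges to x = 243 mm outside.
- tray: Loose cardboard punnet to bring forward: open box 106 mm deep (x), 170 mm wide (y), 60 mm high, walls and floor 4 mm, 0.2 to 0.45 kg, friction not known. Four mushrooms are fixed in its back half; the 45 mm behind the front wall are empty down to the floor. Origin under its centre; x points away from the front wall, whose outer face is at x = -53 mm.
- tray_front (a point): Top edge of the punnet's front wall, middle, on its outer face: 53 mm in front of the punnet's origin, 60 mm above its underside.
- neighbour: Bystander: another loose cardboard punnet of the same size, full of mushrooms, at the right-hand end of the shelf, already at the front. Origin under its centre.
- garlic_crate: Bystander: loose dark green crate of garlic, 130 x 150 x 65 mm, at the left-hand end under the shelf. Origin under its centre.
- cress: Bystander: loose cardboard box of cress, 75 x 75 x 70 mm, on the deck in front of the shelf, far to the left. Origin under its centre.
Not all that is in view belongs to the job. What is shaped like the tray but pink or yellow is not meant.

How it is judged:
By the outcome, as a careful person would: the job done as asked, in the order asked, and still so for the second after the job is handed in, with the robot touching nothing.
It also fails if it takes over 67 s, if anything falls off the work surface, if the arm or the gripper's body presses on something with over 40 N, if the wrist force passes 120 N, or if a joint passes its speed limit or range.

## Working session

There is one attempt and no reset: what is moved stays moved. The work goes in short steps, Python scripts to look and compute and a tool call to move; the robot and the scene stay as the last step left them, time stands still between calls to the robot, and variables do not carry over. Pictures are saved under pics/ and viewed, at most 10 in all, crops included, and the job is handed in when it is done.

Besides the shell and the picture viewer there is one more tool, called after "Emit:" as a command line: name --argument value ..., lists and objects as JSON in quotes. move_arm: Moves the arm, as the interface text tells. Scaled input: -1 to 1 covers 25 mm each way for a shift and 30 degrees each way for a turn. Its arguments: {"type":"object","properties":{"targets":{"type":"array"},"claw":{"type":"number"},"newtons":{"type":"number"}},"required":["targets"]}

```bash
ls; mkdir -p pics; python3 - <<'E'
from station import sensors,cams
import cv2
for n in("scene","top"):
    im=cams.snapshot(n); cv2.imwrite(f"pics/{n}0.png",im[:,:,::-1])
    m=cams.camera_model(n); print(n,m)
print(sensors.sense())
E
```

```text
pics
scene {'fx': 445.2903292638933, 'fy': 445.2903292638933, 'cx': 254.79052244371377, 'cy': 193.30855028829728, 'distortion': array([-0.13901912,  0.        ,  0.        ,  0.        ,  0.        ]), 'extrinsics': array([[ 0.6841837 ,  0.72915592,  0.014977  , -0.34863329],
       [ 0.53185375, -0.48478863, -0.69434255, -0.22323019],
       [-0.4990233 ,  0.48302343, -0.71948879,  1.41499628],
       [ 0.        ,  0.        ,  0.        ,  1.        ]])}
top {'fx': 489.0298651011404, 'fy': 489.0298651011404, 'cx': 254.97862728915075, 'cy': 200.73570010627935, 'distortion': array([0.03822621, 0.        , 0.        , 0.        , 0.        ]), 'extrinsics': array([[ 0.01631713, -0.99972088, -0.01708519,  0.0256581 ],
       [-0.99677646, -0.01492189, -0.07882912,  0.53193717],
       [ 0.07855217,  0.01831638, -0.99674173,  1.49038546],
       [ 0.        ,  0.        ,  0.        ,  1.        ]])}
{'t': 0.1, 'q': array([ 9.52488393e-01,  5.28371973e-01,  1.43380134e+00,  6.29691193e-06,
        1.18140431e+00, -1.78483409e-01]), 'qd': array([-1.11991080e-03, -1.72952461e-03, -3.80944523e-03,  7.38873902e-05,
        7.23516817e-04,  6.40787013e-04]), 'tau': array([-1.13178680e-04, -4.43304563e+01, -1.78585804e+01, -2.32885122e-04,
        3.92213085e-03, -4.34129660e-06]), 'tcp_pos': array([0.26568758, 0.56498915, 0.23042359]), 'tool_rot': array([ 2.18145061e-01,  9.75915850e-01, -9.13629844e-04, -3.87708870e-04]), 'force': array([-1.22961438, -0.66104857, -0.57361782]), 'ft_torque': array([0.05380757, 0.05014483, 0.03764166]), 'gripper_force': 0.0, 'finger_gap': 1.0004956832704617}
```

View pics/scene0.png

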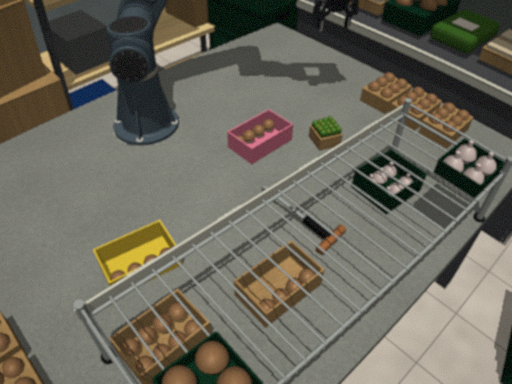

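View pics/top0.png

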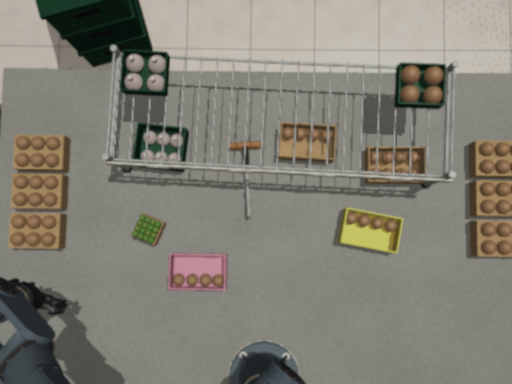

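Scene: the rod tip projects toward the robot at about (264,189) in scene and (248,217) in top. The bar is under the shelf at (245,146) in top. Candidates for the tray in top are the brown one at (307,142), the pink one at (197,272), the yellow one at (371,230), the right neighbour at (396,163), and trays off the shelf at both sides. By the description I choose the brown one at (307,142). Close crop next.

```bash
python3 - <<'E'
import cv2
im=cv2.imread("pics/top0.png")
cv2.imwrite("pics/c1.png",cv2.resize(im[110:225,200:350],None,fx=5,fy=5,interpolation=cv2.INTER_CUBIC))
E
cat > h.py <<'E'
import cv2,numpy as np
from station import sensors,cams
def ray(n,uv,m=None):
    m=m or cams.camera_model(n)
    K=np.array([[m['fx'],0,m['cx']],[0,m['fy'],m['cy']],[0,0,1]])
    p=cv2.undistortPoints(np.array([[uv]],float),K,np.array(m['distortion']))[0,0]
    E=m['extrinsics'];R,t=E[:3,:3],E[:3,3]
    return -R.T@t,R.T@np.array([*p,1])
def at(n,uv,z,m=None):
    o,d=ray(n,uv,m);return (o+d*(z-o[2])/d[2]).round(4)
def proj(n,P,m=None):
    m=m or cams.camera_model(n)
    K=np.array([[m['fx'],0,m['cx']],[0,m['fy'],m['cy']],[0,0,1]]);E=m['extrinsics']
    return cv2.projectPoints(np.array(P,float).reshape(-1,3),cv2.Rodrigues(E[:3,:3])[0],E[:3,3],K,np.array(m['distortion']))[0][:,0]
E
```

```text
(no output)
```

View pics/c1.png

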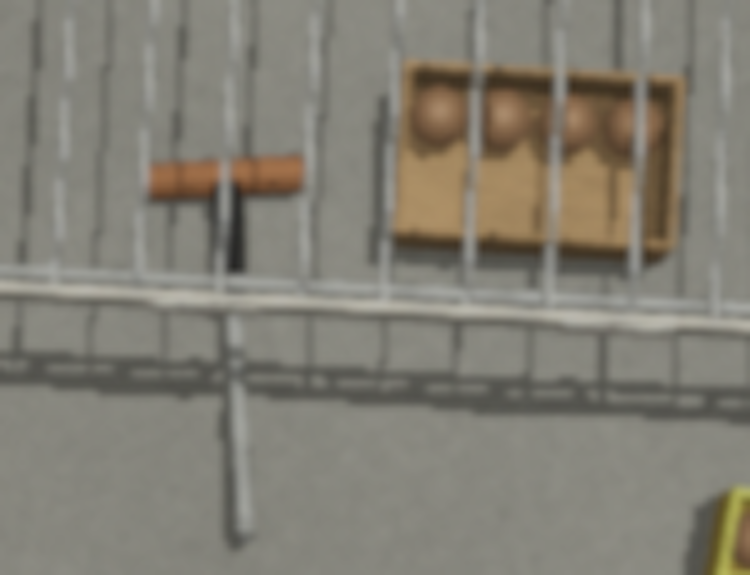

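The crop shows the brown open box with mushrooms in its back half. Its front-wall corners are at (279,157.6) and (333.6,160.4). The bar spans (230,146) to (260.6,144.6), and the hook end is at (248.4,217.5).

```bash
python3 - <<'E'
from h import *
T=lambda u,v,z:at("top",(200+u/5,110+v/5),z)
print("tray FL,FR,BL,BR",*[T(u,v,.06) for u,v in((395,238),(668,252),(405,62),(685,78))])
print("rail",T(0,288,.191),T(375,306,.191),T(750,326,.191))
print("rail outer edge z.19",at("top",(108,158),.19),at("top",(452,177),.19))
print("bar",T(150,181,.024),T(303,174,.024)," front edge",T(226,192,.012),T(226,158,.012))
print("hook end",T(244,537,.045),"rod at rail",T(234,320,.03),T(238,430,.04))
# rail fine: white mask columns
im=cv2.imread("pics/top0.png").astype(int)
pts=[]
for u in range(125,440,15):
    c=im[150:185,u].min(1); v=150+c.argmax(); pts.append(at("top",(u,v),.191)[:2])
pts=np.array(pts); p=np.polyfit(pts[:,1],pts[:,0],1); r=pts[:,0]-np.polyval(p,pts[:,1]);print(p,r.round(3))
E
```

```text
tray FL,FR,BL,BR [ 0.6605 -0.0374  0.06  ] [ 0.6541 -0.2021  0.06  ] [ 0.7688 -0.042   0.06  ] [ 0.7608 -0.2118  0.06  ]
rail [0.6076 0.1842 0.191 ] [ 0.6005 -0.0229  0.191 ] [ 0.5922 -0.2284  0.191 ]
rail outer edge z.19 [0.6307 0.4396 0.19  ] [ 0.5909 -0.5039  0.19  ]
bar [0.7004 0.1145 0.024 ] [0.7061 0.0193 0.024 ]  front edge [0.6964 0.0675 0.012 ] [0.7179 0.0679 0.012 ]
hook end [0.4786 0.0515 0.045 ] rod at rail [0.6132 0.0604 0.03  ] [0.5442 0.0564 0.04  ]
[0.04048589 0.60461645] [-0.003 -0.004 -0.004  0.02  -0.002 -0.003 -0.003 -0.001 -0.002 -0.002
  0.    -0.     0.007 -0.001 -0.002 -0.003  0.008 -0.001 -0.002 -0.002
 -0.   ]
```

Emit:
move_arm --targets '[{"dx": 0.5, "dy": -1, "rz": 0.05}, {"dx": 0.5, "dy": -1, "rz": 0.05}, {"dx": 0.5, "dy": -1, "rz": 0.05}, {"dx": 0.5, "dy": -1, "rz": 0.05}, {"dx": 0.5, "dy": -1, "rz": 0.05}, {"dx": 0.5, "dy": -1, "rz": 0.05}, {"dx": 0.5, "dy": -1, "rz": 0.05}, {"dx": 0.5, "dy": -1, "rz": 0.05}, {"dx": 0.5, "dy": -1, "rz": 0.05}, {"dx": 0.5, "dy": -1, "rz": 0.05}]' --claw 60 --newtons 60

```text
schema error: expected keys dx, dy, dz, rx, ry, rz
```

Emit:
move_arm --targets '[{"dx": 0.5, "dy": -1, "rz": 0.05}, {"dx": 0.5, "dy": -1, "rz": 0.05}, {"dx": 0.5, "dy": -1, "rz": 0.05}, {"dx": 0.5, "dy": -1, "rz": 0.05}, {"dx": 0.5, "dy": -1, "rz": 0.05}, {"dx": 0.5, "dy": -1, "rz": 0.05}, {"dx": 0.5, "dy": -1, "rz": 0.05}, {"dx": 0.5, "dy": -1, "rz": 0.05}, {"dx": 0.5, "dy": -1, "rz": 0.04}, {"dx": 0.5, "dy": -1, "rz": 0.03}]'

```text
schema error: expected keys dx, dy, dz, rx, ry, rz
```

```bash
python3 - <<'E'
from h import *
s=sensors.sense();print(s['t'],s['tcp_pos'],s['tool_rot'],s['q'],s['finger_gap'])
m=cams.camera_model("wrist");im=cams.snapshot("wrist");cv2.imwrite("pics/w1.png",im[:,:,::-1]);np.save("w1.npy",m,allow_pickle=True)
print(proj("wrist",[[.53,.0555,.036],[.4786,.0515,.045]],m))
T=lambda u,v,z=.06:at("top",(u,v),z)
print("pink",T(168,253),T(228,290),"yellow",T(347,209),T(340,243),T(403,217),T(397,253),"cress",T(150,230))
E
```

```text
0.1 [0.26568758 0.56498915 0.23042359] [ 2.18145061e-01  9.75915850e-01 -9.13629844e-04 -3.87708870e-04] [ 9.52488393e-01  5.28371973e-01  1.43380134e+00  6.29691193e-06
  1.18140431e+00 -1.78483409e-01] 1.0004956832704617
[[ 39.30313026 444.05094662]
 [ 11.55404054 430.50548874]]
pink [0.3678 0.2908 0.06  ] [0.2615 0.109  0.06  ] yellow [ 0.5077 -0.2426  0.06  ] [ 0.406 -0.222  0.06 ] [ 0.4864 -0.4083  0.06  ] [ 0.3795 -0.3898  0.06  ] cress [0.4356 0.347  0.06  ]
```

View pics/w1.png

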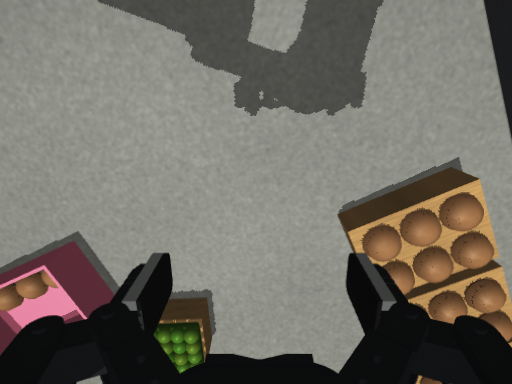

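The moves were refused because every key is needed. The wrist picture therefore only shows the start pose, with the pink box, the cress and the left-hand trays.

Emit:
move_arm --targets '[{"dx": 0.5, "dy": -1, "dz": 0, "rx": 0, "ry": 0, "rz": 0.05}, {"dx": 0.5, "dy": -1, "dz": 0, "rx": 0, "ry": 0, "rz": 0.05}, {"dx": 0.5, "dy": -1, "dz": 0, "rx": 0, "ry": 0, "rz": 0.05}, {"dx": 0.5, "dy": -1, "dz": 0, "rx": 0, "ry": 0, "rz": 0.05}, {"dx": 0.5, "dy": -1, "dz": 0, "rx": 0, "ry": 0, "rz": 0.05}, {"dx": 0.5, "dy": -1, "dz": 0, "rx": 0, "ry": 0, "rz": 0.05}, {"dx": 0.5, "dy": -1, "dz": 0, "rx": 0, "ry": 0, "rz": 0.05}, {"dx": 0.5, "dy": -1, "dz": 0, "rx": 0, "ry": 0, "rz": 0.05}, {"dx": 0.5, "dy": -1, "dz": 0, "rx": 0, "ry": 0, "rz": 0.05}, {"dx": 0.5, "dy": -1, "dz": 0, "rx": 0, "ry": 0, "rz": 0.05}]' --claw 60 --newtons 60

```text
t: 1.4
tcp_pos: [0.3912, 0.3146, 0.2312]
tool_rot: [0.088, 0.996, -0.0, -0.0]
force: [0.9, -0.2, -0.4]
finger_gap: 0.599
gripper_force: 0.0
```

Emit:
move_arm --targets '[{"dx": 0.5, "dy": -1, "dz": 0, "rx": 0, "ry": 0, "rz": 0.05}, {"dx": 0.5, "dy": -1, "dz": 0, "rx": 0, "ry": 0, "rz": 0.05}, {"dx": 0.5, "dy": -1, "dz": 0, "rx": 0, "ry": 0, "rz": 0.05}, {"dx": 0.5, "dy": -1, "dz": 0, "rx": 0, "ry": 0, "rz": 0.05}, {"dx": 0.5, "dy": -1, "dz": 0, "rx": 0, "ry": 0, "rz": 0.05}, {"dx": 0.5, "dy": -1, "dz": 0, "rx": 0, "ry": 0, "rz": 0.05}, {"dx": 0.5, "dy": -1, "dz": 0, "rx": 0, "ry": 0, "rz": 0.05}, {"dx": 0.5, "dy": -1, "dz": 0, "rx": 0, "ry": 0, "rz": 0.05}, {"dx": 0.5, "dy": -1, "dz": 0, "rx": 0, "ry": 0, "rz": 0.04}, {"dx": 0.5, "dy": -1, "dz": 0, "rx": 0, "ry": 0, "rz": 0.03}]'

```text
t: 2.65
tcp_pos: [0.5162, 0.0647, 0.2311]
tool_rot: [-0.034, 0.999, 0.0, -0.0]
force: [-0.2, -0.3, 0.4]
finger_gap: 0.598
gripper_force: 0.0
```

```bash
python3 - <<'E'
from h import *
s=sensors.sense();print(s['t'],s['tcp_pos'],s['tool_rot'],s['q'],s['finger_gap'],s['force'])
m=cams.camera_model("wrist");im=cams.snapshot("wrist");cv2.imwrite("pics/w2.png",im[:,:,::-1]);np.save("w2.npy",m,allow_pickle=True)
print(proj("wrist",[[.53,.0555,.036],[.4786,.0515,.045]],m))
E
```

```text
2.65 [0.51622063 0.06466637 0.23111207] [-3.42677693e-02  9.99412658e-01  4.78501437e-05 -2.37864969e-04] [-9.04108081e-02  3.87585885e-01  1.69311752e+00  4.10003842e-05
  1.06137319e+00 -1.72977610e+00] 0.5980644423386839 [-0.24056805 -0.27051344  0.35885768]
[[249.31917528 175.80417549]
 [248.15428408 131.46547549]]
```

View pics/w2.png

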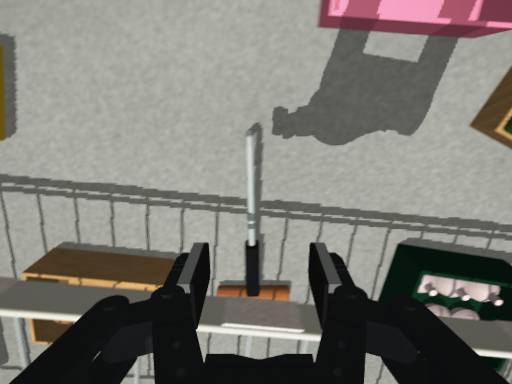

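The picture shows the rod vertical at u≈252, from (251,130) to (252,240), within about 2 mm of the prediction. I now go down onto the rod in front of the rail, then grip.

Emit:
move_arm --targets '[{"dx": 0.56, "dy": -0.32, "dz": -0.5, "rx": 0, "ry": 0, "rz": 0}, {"dx": 0, "dy": 0, "dz": -1, "rx": 0, "ry": 0, "rz": 0}, {"dx": 0, "dy": 0, "dz": -1, "rx": 0, "ry": 0, "rz": 0}, {"dx": 0, "dy": 0, "dz": -1, "rx": 0, "ry": 0, "rz": 0}, {"dx": 0, "dy": 0, "dz": -1, "rx": 0, "ry": 0, "rz": 0}, {"dx": 0, "dy": 0, "dz": -1, "rx": 0, "ry": 0, "rz": 0}, {"dx": 0, "dy": 0, "dz": -1, "rx": 0, "ry": 0, "rz": 0}, {"dx": 0, "dy": 0, "dz": -1, "rx": 0, "ry": 0, "rz": 0}, {"dx": 0, "dy": 0, "dz": -0.7, "rx": 0, "ry": 0, "rz": 0}, {"dx": 0, "dy": 0, "dz": -0.36, "rx": 0, "ry": 0, "rz": 0}]'

```text
t: 3.95
tcp_pos: [0.5296, 0.0579, 0.0159]
tool_rot: [-0.034, 0.999, 0.0, -0.001]
force: [0.4, -1.1, -0.1]
finger_gap: 0.6
gripper_force: 0.0
```

Emit:
move_arm --targets '[{"dx": 0, "dy": 0, "dz": 0, "rx": 0, "ry": 0, "rz": 0}, {"dx": 0, "dy": 0, "dz": 0, "rx": 0, "ry": 0, "rz": 0}, {"dx": 0, "dy": 0, "dz": 0, "rx": 0, "ry": 0, "rz": 0}, {"dx": 0, "dy": 0, "dz": 0, "rx": 0, "ry": 0, "rz": 0}, {"dx": 0, "dy": 0, "dz": 0, "rx": 0, "ry": 0, "rz": 0}, {"dx": 0, "dy": 0, "dz": 0, "rx": 0, "ry": 0, "rz": 0}, {"dx": 0, "dy": 0, "dz": 0, "rx": 0, "ry": 0, "rz": 0}, {"dx": 0, "dy": 0, "dz": 0, "rx": 0, "ry": 0, "rz": 0}, {"dx": 0, "dy": 0, "dz": 0, "rx": 0, "ry": 0, "rz": 0}, {"dx": 0, "dy": 0, "dz": 0, "rx": 0, "ry": 0, "rz": 0}]' --claw 0 --newtons 60

```text
t: 5.2
tcp_pos: [0.5306, 0.0575, 0.0179]
tool_rot: [-0.034, 0.999, -0.0, 0.001]
force: [-1.2, 1.5, 5.2]
finger_gap: 0.078
gripper_force: 58.8
```

Emit:
move_arm --targets '[{"dx": -0.3, "dy": 0, "dz": 0.04, "rx": 0, "ry": 0, "rz": 0}, {"dx": -0.6, "dy": 0, "dz": 0, "rx": 0, "ry": 0, "rz": 0}, {"dx": -0.6, "dy": -0.4, "dz": 0, "rx": 0, "ry": 0, "rz": 0}, {"dx": -0.7, "dy": -0.5, "dz": 0, "rx": 0, "ry": 0, "rz": 0}, {"dx": -0.7, "dy": -0.5, "dz": 0, "rx": 0, "ry": 0, "rz": 0}, {"dx": -0.7, "dy": -0.5, "dz": 0, "rx": 0, "ry": 0, "rz": 0}, {"dx": -0.7, "dy": -0.5, "dz": 0, "rx": 0, "ry": 0, "rz": 0}, {"dx": -0.7, "dy": -0.5, "dz": 0, "rx": 0, "ry": 0, "rz": 0}, {"dx": -0.5, "dy": -0.4, "dz": 0, "rx": 0, "ry": 0, "rz": 0}, {"dx": -0.3, "dy": -0.3, "dz": 0, "rx": 0, "ry": 0, "rz": 0}]'

```text
t: 6.45
tcp_pos: [0.3841, -0.0328, 0.0182]
tool_rot: [-0.034, 0.999, 0.0, -0.0]
force: [1.0, 0.6, -0.2]
finger_gap: 0.076
gripper_force: 58.5
```

```bash
python3 - <<'E'
from h import *
s=sensors.sense();print(s['t'],s['tcp_pos'],s['tool_rot'],s['q'],s['finger_gap'],s['force'])
im=cams.snapshot("top")[:,:,::-1]
cv2.imwrite("pics/c2.png",cv2.resize(im[120:260,180:340],None,fx=4.2,fy=4.2,interpolation=cv2.INTER_CUBIC))
E
```

```text
6.45 [ 0.38409745 -0.03275809  0.01823309] [-3.39470108e-02  9.99423507e-01  1.91796915e-04 -4.65653269e-04] [-3.77142569e-01  7.03042563e-01  2.18133078e+00 -8.03919473e-05
  2.58226316e-01 -2.01576824e+00] 0.07593950069104898 [ 1.03458972  0.60174944 -0.24422742]
```

View pics/c2.png

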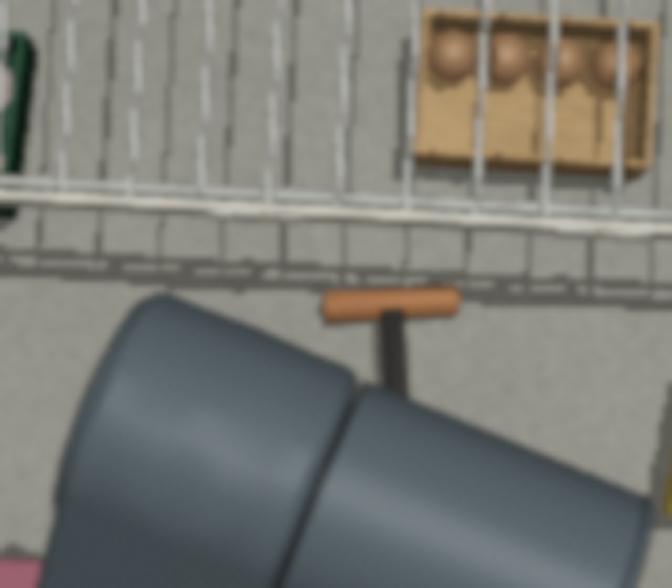

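The bar is now in front of the rail at top pixel (273,192), with the rod and sleeve running toward the robot. The tray is unmoved. Release, rise, and look at the handle.

Emit:
move_arm --targets '[{"dx": 0, "dy": 0, "dz": -0.04, "rx": 0, "ry": 0, "rz": 0}, {"dx": 0, "dy": 0, "dz": 0, "rx": 0, "ry": 0, "rz": 0}, {"dx": 0, "dy": 0, "dz": 0, "rx": 0, "ry": 0, "rz": 0}, {"dx": 0, "dy": 0, "dz": 0, "rx": 0, "ry": 0, "rz": 0}, {"dx": 0, "dy": 0, "dz": 1, "rx": 0, "ry": 0, "rz": 0}, {"dx": 0, "dy": 0, "dz": 1, "rx": 0, "ry": 0, "rz": 0}, {"dx": 0, "dy": 0, "dz": 1, "rx": 0, "ry": 0, "rz": 0}, {"dx": 0.2, "dy": 0, "dz": 1, "rx": 0, "ry": 0, "rz": 0}, {"dx": 0.8, "dy": 0, "dz": 1, "rx": 0, "ry": 0, "rz": 0}, {"dx": 1, "dy": 0.06, "dz": 1, "rx": 0, "ry": 0, "rz": 0}]' --claw 60

```text
t: 7.75
tcp_pos: [0.4348, -0.0306, 0.1683]
tool_rot: [-0.034, 0.999, 0.0, -0.0]
force: [-0.2, -1.0, -1.1]
finger_gap: 0.601
gripper_force: 0.0
```

```bash
python3 - <<'E'
from h import *
s=sensors.sense();print(s['t'],s['tcp_pos'],s['force'],s['finger_gap'])
m=cams.camera_model("wrist");im=cams.snapshot("wrist");np.save("w3.npy",m,allow_pickle=True)
cv2.imwrite("pics/w3.png",im[:,:,::-1])
print(at("top",(273.1,192.4),.024), proj("wrist",[[.557,-.0235,.024],[.509,-.0267,.03]],m))
E
```

```text
7.75 [ 0.43480974 -0.03061078  0.16830397] [-0.21296368 -0.97756497 -1.09909206] 0.6009758441278957
[ 0.5579 -0.0216  0.024 ] [[257.00102905 283.838053  ]
 [256.9637985  247.88126356]]
```

View pics/w3.png

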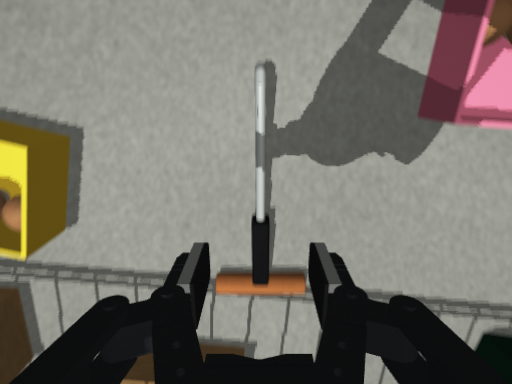

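The sleeve is at (260,248) and the bar centre at (260,284), within 2 mm of the prediction. I go to the handle and grip it there.

Emit:
move_arm --targets '[{"dx": 1, "dy": 0.1, "dz": 0, "rx": 0, "ry": 0, "rz": 0}, {"dx": 1, "dy": 0.12, "dz": -0.4, "rx": 0, "ry": 0, "rz": 0}, {"dx": 0.97, "dy": 0, "dz": -0.8, "rx": 0, "ry": 0, "rz": 0}, {"dx": 0, "dy": 0, "dz": -1, "rx": 0, "ry": 0, "rz": 0}, {"dx": 0, "dy": 0, "dz": -1, "rx": 0, "ry": 0, "rz": 0}, {"dx": 0, "dy": 0, "dz": -1, "rx": 0, "ry": 0, "rz": 0}, {"dx": 0, "dy": 0, "dz": -1, "rx": 0, "ry": 0, "rz": 0}, {"dx": 0, "dy": 0, "dz": -0.8, "rx": 0, "ry": 0, "rz": 0}, {"dx": 0, "dy": 0, "dz": -0.52, "rx": 0, "ry": 0, "rz": 0}, {"dx": 0, "dy": 0, "dz": 0, "rx": 0, "ry": 0, "rz": 0}]'

```text
t: 9.05
tcp_pos: [0.5083, -0.0252, 0.0034]
tool_rot: [-0.034, 0.999, 0.0, -0.001]
force: [0.3, -0.2, -0.0]
finger_gap: 0.603
gripper_force: 0.0
```

Emit:
move_arm --targets '[{"dx": 0, "dy": 0, "dz": 0, "rx": 0, "ry": 0, "rz": 0}, {"dx": 0, "dy": 0, "dz": 0, "rx": 0, "ry": 0, "rz": 0}, {"dx": 0, "dy": 0, "dz": 0, "rx": 0, "ry": 0, "rz": 0}, {"dx": 0, "dy": 0, "dz": 0, "rx": 0, "ry": 0, "rz": 0}, {"dx": 0, "dy": 0, "dz": 0, "rx": 0, "ry": 0, "rz": 0}, {"dx": 0, "dy": 0, "dz": 0, "rx": 0, "ry": 0, "rz": 0}, {"dx": 0, "dy": 0, "dz": 0.2, "rx": 0, "ry": 0, "rz": 0}, {"dx": 0, "dy": 0, "dz": 0.8, "rx": 0, "ry": 0, "rz": 0}, {"dx": -0.6, "dy": 0, "dz": 1, "rx": 0, "ry": 0, "rz": 0}, {"dx": -0.6, "dy": 0, "dz": 1, "rx": 0, "ry": 0, "rz": 0}]' --claw 0 --newtons 90

```text
t: 10.3
tcp_pos: [0.4787, -0.0254, 0.0798]
tool_rot: [-0.034, 0.999, 0.0, -0.0]
force: [0.2, 1.0, -1.9]
finger_gap: 0.191
gripper_force: 87.9
```

```bash
python3 - <<'E'
from h import *
s=sensors.sense();print(s['t'],s['tcp_pos'],s['force'],s['finger_gap'],s['gripper_force'],s['q'])
m=cams.camera_model("wrist");im=cams.snapshot("wrist");np.save("w4.npy",m,allow_pickle=True)
cv2.imwrite("pics/w4.png",im[:,:,::-1])
t=s['tcp_pos'];h=np.array([-.998,-.066,0])
print(proj("wrist",[t+h*.175+[0,0,.019-.0145],t+h*.165+[0,0,.041]],m))
E
```

```text
10.3 [ 0.4786798  -0.02535296  0.07983802] [ 0.16508983  0.98868632 -1.86696471] 0.1906664734427288 87.89355039596558 [-2.86623000e-01  5.95601798e-01  1.92099883e+00  6.39235980e-05
  6.25671209e-01 -1.92565699e+00]
[[ 258.15269098 -211.0834117 ]
 [ 257.89176378 -298.54439306]]
```

View pics/w4.png

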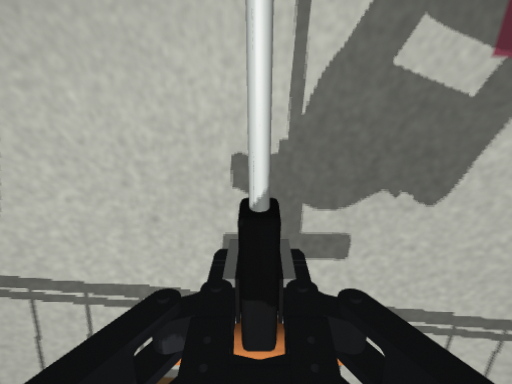

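The sleeve is centred between the pads at (258,270), and the rod runs straight up the picture toward the robot. Now the half turn, clockwise.

Emit:
move_arm --targets '[{"dx": -0.1, "dy": 0, "dz": 0.3, "rx": 0, "ry": 0, "rz": -0.33}, {"dx": -0.16, "dy": 0, "dz": 0, "rx": 0, "ry": 0, "rz": -0.33}, {"dx": -0.16, "dy": 0, "dz": 0, "rx": 0, "ry": 0, "rz": -0.33}, {"dx": -0.16, "dy": 0, "dz": 0, "rx": 0, "ry": 0, "rz": -0.33}, {"dx": -0.16, "dy": 0, "dz": 0, "rx": 0, "ry": 0, "rz": -0.33}, {"dx": -0.16, "dy": 0, "dz": 0, "rx": 0, "ry": 0, "rz": -0.33}, {"dx": -0.16, "dy": 0, "dz": 0, "rx": 0, "ry": 0, "rz": -0.33}, {"dx": -0.16, "dy": 0, "dz": 0, "rx": 0, "ry": 0, "rz": -0.33}, {"dx": -0.16, "dy": 0, "dz": 0, "rx": 0, "ry": 0, "rz": -0.33}, {"dx": -0.16, "dy": 0, "dz": 0, "rx": 0, "ry": 0, "rz": -0.33}]'

```text
t: 11.6
tcp_pos: [0.4409, -0.0255, 0.0864]
tool_rot: [0.74, 0.673, -0.0, -0.0]
force: [0.4, 0.2, -2.4]
finger_gap: 0.188
gripper_force: 87.9
```

Emit:
move_arm --targets '[{"dx": 0, "dy": -0.3, "dz": 0, "rx": 0, "ry": 0, "rz": -0.33}, {"dx": 0, "dy": -0.4, "dz": 0, "rx": 0, "ry": 0, "rz": -0.33}, {"dx": 0, "dy": -0.4, "dz": 0, "rx": 0, "ry": 0, "rz": -0.33}, {"dx": 0, "dy": -0.4, "dz": 0, "rx": 0, "ry": 0, "rz": -0.33}, {"dx": 0, "dy": -0.4, "dz": 0, "rx": 0, "ry": 0, "rz": -0.33}, {"dx": 0, "dy": -0.4, "dz": 0, "rx": 0, "ry": 0, "rz": -0.33}, {"dx": 0, "dy": -0.4, "dz": 0, "rx": 0, "ry": 0, "rz": -0.33}, {"dx": 0, "dy": -0.4, "dz": 0, "rx": 0, "ry": 0, "rz": -0.33}, {"dx": 0, "dy": -0.4, "dz": 0, "rx": 0, "ry": 0, "rz": -0.26}, {"dx": 0, "dy": -0.2, "dz": 0, "rx": 0, "ry": 0, "rz": 0}]'

```text
t: 12.85
tcp_pos: [0.441, -0.1185, 0.0865]
tool_rot: [1.0, -0.018, -0.0, -0.0]
force: [-0.6, 0.0, -2.2]
finger_gap: 0.19
gripper_force: 87.9
```

```bash
python3 - <<'E'
from h import *
from scipy.spatial.transform import Rotation as R
s=sensors.sense();t=s['tcp_pos'];r=R.from_quat(s['tool_rot']).as_matrix();print(s['t'],t,s['force'],s['finger_gap'],s['gripper_force'],s['q'])
a=np.arctan2(r[1,1],r[0,1])+np.pi/2;print("hook dir deg",np.degrees(a)%360)
im=cams.snapshot("top")[:,:,::-1]; sc=cams.snapshot("scene")[:,:,::-1]
h=np.array([np.cos(a),np.sin(a),0])
pt=t+h*.183+[0,0,.036]; print(pt,proj("top",pt),proj("scene",pt))
a1=cv2.resize(im[120:220,240:340],(400,400),interpolation=2);b=cv2.resize(sc[180:330,210:360],(400,400),interpolation=2)
cv2.imwrite("pics/c5.png",np.hstack([a1,b]))
E
```

```text
12.85 [ 0.44102315 -0.11845315  0.08645636] [-0.55199718  0.02448166 -2.16073181] 0.1903349238595747 87.89458751678467 [-5.07952698e-01  5.65686299e-01  1.97383333e+00  6.84337960e-05
  6.02118552e-01  1.09834805e+00]
hook dir deg 357.96251503094203
[ 0.62390745 -0.12495941  0.12245636] [[309.85039558 166.93249189]] [[249.64634594 232.49442753]]
```

View pics/c5.png

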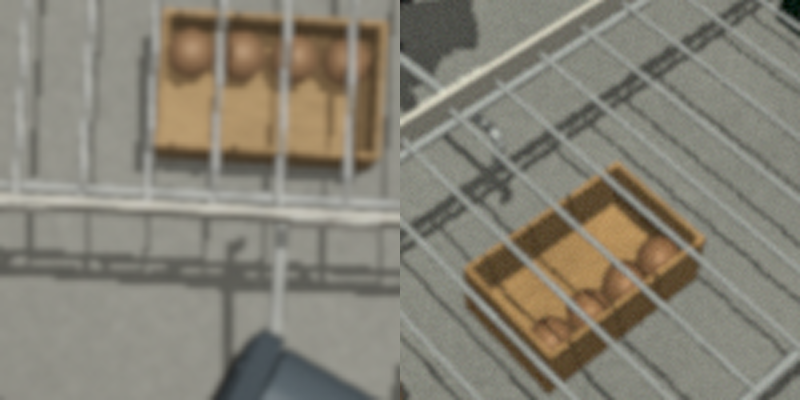

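Left half (top): the rod points at the tray's front, u≈309.8, and the tip lies under the rail. Right half (scene): the hook tip is near (245,229), just inside the rail, and the tray front is clear ahead. I move forward over the wall, then lower.

Emit:
move_arm --targets '[{"dx": 0.3, "dy": 0.05, "dz": 0, "rx": 0, "ry": 0, "rz": 0}, {"dx": 0.6, "dy": 0.05, "dz": 0, "rx": 0, "ry": 0, "rz": 0}, {"dx": 0.7, "dy": 0.05, "dz": 0, "rx": 0, "ry": 0, "rz": 0}, {"dx": 0.6, "dy": 0.05, "dz": 0, "rx": 0, "ry": 0, "rz": 0}, {"dx": 0.36, "dy": 0, "dz": 0, "rx": 0, "ry": 0, "rz": 0}, {"dx": 0, "dy": 0, "dz": 0, "rx": 0, "ry": 0, "rz": 0}, {"dx": 0, "dy": 0, "dz": 0, "rx": 0, "ry": 0, "rz": 0}, {"dx": 0, "dy": 0, "dz": 0, "rx": 0, "ry": 0, "rz": 0}, {"dx": 0, "dy": 0, "dz": 0, "rx": 0, "ry": 0, "rz": 0}, {"dx": 0, "dy": 0, "dz": 0, "rx": 0, "ry": 0, "rz": 0}]'

```text
t: 14.2
tcp_pos: [0.5046, -0.1131, 0.0868]
tool_rot: [1.0, -0.018, -0.0, -0.0]
force: [-0.6, -0.4, -2.0]
finger_gap: 0.19
gripper_force: 87.9
```

```bash
python3 - <<'E'
from h import *
s=sensors.sense();t=s['tcp_pos'];print(s['t'],t,s['force'])
im=cams.snapshot("top")[:,:,::-1]; sc=cams.snapshot("scene")[:,:,::-1]
h=np.array([.9994,-.0356,0])
P=[t+h*.175+[0,0,.0045],t+h*.175+[0,0,.042],t+h*.12+[0,0,.035]]
for n,o,k in(("top",(240,120),4),("scene",(210,180),400/150)):
    print(n,(proj(n,P)-o)*k)
a1=cv2.resize(im[120:220,240:340],(400,400),interpolation=2);b=cv2.resize(sc[180:330,210:360],(400,400),interpolation=2)
cv2.imwrite("pics/c6.png",np.hstack([a1,b]))
E
```

```text
14.2 [ 0.50464459 -0.11305582  0.08684787] [-0.55427338 -0.37625837 -1.98065511]
top [[268.35911181 119.36422549]
 [272.99737365 109.87169501]
 [268.75043124 186.80436466]]
scene [[157.58677542 200.30276822]
 [159.45078592 171.91157246]
 [113.21156529 135.9656695 ]]
```

View pics/c6.png

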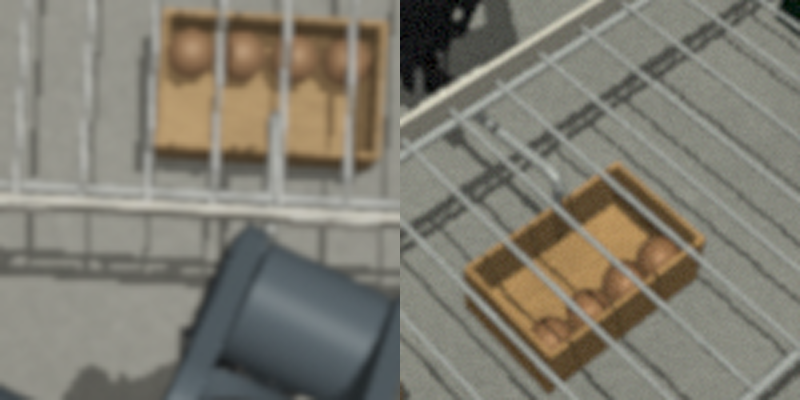

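Both views put the hook tip within 2–3 px of the computed place: top crop (275,113), scene crop (562,198). It hangs over the empty strip behind the front wall. Lower, then a gentle first pull.

Emit:
move_arm --targets '[{"dx": 0, "dy": 0, "dz": -0.2, "rx": 0, "ry": 0, "rz": 0}, {"dx": 0, "dy": 0, "dz": -0.3, "rx": 0, "ry": 0, "rz": 0}, {"dx": 0, "dy": 0, "dz": -0.4, "rx": 0, "ry": 0, "rz": 0}, {"dx": 0, "dy": 0, "dz": -0.4, "rx": 0, "ry": 0, "rz": 0}, {"dx": 0, "dy": 0, "dz": -0.4, "rx": 0, "ry": 0, "rz": 0}, {"dx": 0, "dy": 0, "dz": -0.25, "rx": 0, "ry": 0, "rz": 0}, {"dx": 0, "dy": 0, "dz": -0.15, "rx": 0, "ry": 0, "rz": 0}, {"dx": 0, "dy": 0, "dz": 0, "rx": 0, "ry": 0, "rz": 0}, {"dx": 0, "dy": 0, "dz": 0, "rx": 0, "ry": 0, "rz": 0}, {"dx": 0, "dy": 0, "dz": 0, "rx": 0, "ry": 0, "rz": 0}]'

```text
t: 15.55
tcp_pos: [0.505, -0.1131, 0.0346]
tool_rot: [1.0, -0.018, 0.0, 0.0]
force: [0.7, -0.1, -2.5]
finger_gap: 0.188
gripper_force: 87.9
```

Emit:
move_arm --targets '[{"dx": -0.15, "dy": 0, "dz": 0, "rx": 0, "ry": 0, "rz": 0}, {"dx": -0.2, "dy": 0, "dz": 0, "rx": 0, "ry": 0, "rz": 0}, {"dx": -0.2, "dy": 0, "dz": 0, "rx": 0, "ry": 0, "rz": 0}, {"dx": -0.2, "dy": 0.02, "dz": 0, "rx": 0, "ry": 0, "rz": 0}, {"dx": -0.2, "dy": 0.02, "dz": 0, "rx": 0, "ry": 0, "rz": 0}, {"dx": -0.2, "dy": 0.02, "dz": 0, "rx": 0, "ry": 0, "rz": 0}, {"dx": -0.2, "dy": 0.02, "dz": 0, "rx": 0, "ry": 0, "rz": 0}, {"dx": -0.2, "dy": 0.02, "dz": 0, "rx": 0, "ry": 0, "rz": 0}, {"dx": -0.1, "dy": 0, "dz": 0, "rx": 0, "ry": 0, "rz": 0}, {"dx": 0, "dy": 0, "dz": 0, "rx": 0, "ry": 0, "rz": 0}]'

```text
t: 16.8
tcp_pos: [0.4631, -0.1103, 0.0343]
tool_rot: [1.0, -0.018, -0.0, -0.0]
force: [1.3, 0.1, -1.3]
finger_gap: 0.192
gripper_force: 87.9
```

```bash
python3 - <<'E'
from h import *
s=sensors.sense();t=s['tcp_pos'];print(s['t'],t,s['force'],s['ft_torque'])
im=cams.snapshot("top")[:,:,::-1]
cv2.imwrite("pics/top7.png",im)
cv2.imwrite("pics/c7.png",cv2.resize(im[115:185,265:350],None,fx=8,fy=8,interpolation=2))
E
```

```text
16.8 [ 0.46305558 -0.11032458  0.03431296] [ 1.2631998   0.10298504 -1.32453761] [-0.00252188 -0.17860447  0.00187424]
```

View pics/c7.png

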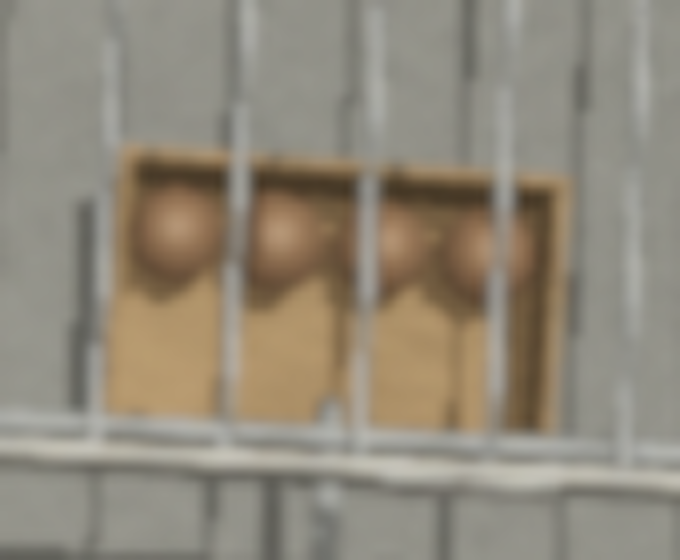

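The tray follows the hook. Its back corners are now at crop (125,150) and (570,178), still parallel to the rail.

```bash
python3 - <<'E'
from h import *
T=lambda u,v,z:at("top",(265+u/8,115+v/8),z)
a,b=T(125,150,.06),T(570,178,.06);print("back",a,b,"slope",(a-b)[0]/(a-b)[1])
print("inner rim",T(140,168,.06),T(555,192,.06))
for z in(.191,.155): print("rail z",z,[ (T(u,v,z)) for u,v in((0,452),(340,466),(670,482))])
# scene: rail white top edge, two-view
sc=cams.snapshot("scene")[:,:,::-1];cv2.imwrite("pics/sc7.png",sc)
# candidate rail line projections vs whiteness in scene
for c in(.594,.598,.602,.606,.610):
    P=[[c+.04*y,y,z] for y in np.linspace(.05,.3,40) for z in (.175,)]
    uv=proj("scene",P).round().astype(int); print(c,[sc[v,u].min() for u,v in uv][::5], uv[0],uv[-1])
E
```

```text
back [ 0.7338 -0.0413  0.06  ] [ 0.725  -0.2098  0.06  ] slope 0.05222551928783401
inner rim [ 0.7269 -0.0471  0.06  ] [ 0.7195 -0.2041  0.06  ]
rail z 0.191 [array([0.5993, 0.0046, 0.191 ]), array([ 0.596 , -0.1123,  0.191 ]), array([ 0.592, -0.225,  0.191])]
rail z 0.155 [array([0.6043, 0.0045, 0.155 ]), array([ 0.601 , -0.1154,  0.155 ]), array([ 0.5968, -0.2313,  0.155 ])]
0.594 [np.uint8(163), np.uint8(181), np.uint8(174), np.uint8(181), np.uint8(165), np.uint8(165), np.uint8(163), np.uint8(167)] [298 171] [367 128]
0.598 [np.uint8(145), np.uint8(129), np.uint8(149), np.uint8(107), np.uint8(139), np.uint8(117), np.uint8(119), np.uint8(122)] [299 171] [368 129]
0.602 [np.uint8(101), np.uint8(102), np.uint8(100), np.uint8(96), np.uint8(91), np.uint8(97), np.uint8(98), np.uint8(94)] [300 172] [369 129]
0.606 [np.uint8(96), np.uint8(97), np.uint8(102), np.uint8(98), np.uint8(99), np.uint8(93), np.uint8(99), np.uint8(93)] [302 173] [370 130]
0.61 [np.uint8(101), np.uint8(94), np.uint8(112), np.uint8(92), np.uint8(100), np.uint8(97), np.uint8(102), np.uint8(101)] [303 174] [372 131]
```

Emit:
move_arm --targets '[{"dx": -0.1, "dy": 0, "dz": 0, "rx": 0, "ry": 0, "rz": 0}, {"dx": -0.14, "dy": 0, "dz": 0, "rx": 0, "ry": 0, "rz": 0}, {"dx": -0.14, "dy": 0, "dz": 0, "rx": 0, "ry": 0, "rz": 0}, {"dx": -0.14, "dy": 0.01, "dz": 0, "rx": 0, "ry": 0, "rz": 0}, {"dx": -0.14, "dy": 0.01, "dz": 0, "rx": 0, "ry": 0, "rz": 0}, {"dx": -0.14, "dy": 0.01, "dz": 0, "rx": 0, "ry": 0, "rz": 0}, {"dx": -0.1, "dy": 0.01, "dz": 0, "rx": 0, "ry": 0, "rz": 0}, {"dx": -0.06, "dy": 0, "dz": 0, "rx": 0, "ry": 0, "rz": 0}, {"dx": 0, "dy": 0, "dz": 0, "rx": 0, "ry": 0, "rz": 0}, {"dx": 0, "dy": 0, "dz": 0, "rx": 0, "ry": 0, "rz": 0}]'

```text
t: 18.15
tcp_pos: [0.4393, -0.1094, 0.0343]
tool_rot: [1.0, -0.018, -0.0, -0.0]
force: [-0.7, 0.1, -2.2]
finger_gap: 0.191
gripper_force: 87.9
```

```bash
python3 - <<'E'
from h import *
s=sensors.sense();t=s['tcp_pos'];print(s['t'],t,s['force'])
im=cams.snapshot("top")[:,:,::-1]
cv2.imwrite("pics/top8.png",im)
cv2.imwrite("pics/c8.png",cv2.resize(im[125:190,265:350],None,fx=9,fy=9,interpolation=2))
E
```

```text
18.15 [ 0.43927756 -0.1093606   0.03427584] [-0.74361854  0.11562632 -2.24259692]
```

View pics/c8.png

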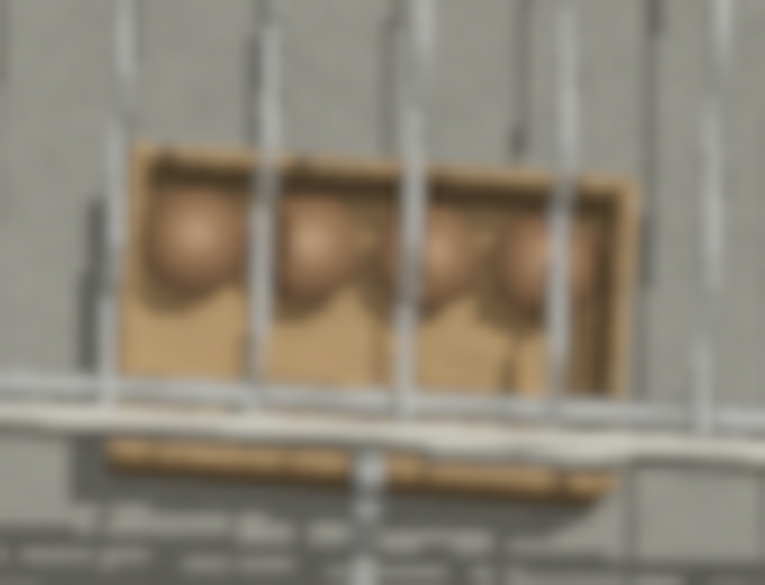

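The tray's front now shows just in front of the rail: left corner about crop (107,463), right about (607,490). Back corners are (135,150) and (638,183). I have now viewed 12 pictures, two over the limit of ten, so from here I work from numbers only.

```bash
python3 - <<'E'
from h import *
T=lambda u,v,z:at("top",(265+u/9,125+v/9),z)
print("front",T(107,463,.06),T(607,488,.06));a,b=T(135,150,.06),T(638,183,.06);print("back",a,b,(a-b)[0]/(a-b)[1])
im=cv2.imread("pics/top8.png").astype(int)
hsv=cv2.cvtColor(im.astype(np.uint8),cv2.COLOR_BGR2HSV)
br=(hsv[...,1]>70)&(hsv[...,0]<25)
for lab,rng in(("front",lambda c:c.max()),("back",lambda c:c.min())):
    P=[]
    for u in range(282,332,3):
        if lab=="front" and 303<u<310: continue
        c=np.where(br[130:186,u])[0]+130
        P.append(at("top",(u,rng(c)+(.5 if lab=="front" else -.5)),.06)[:2])
    P=np.array(P);k=np.polyfit(P[:,1],P[:,0],1);r=P[:,0]-np.polyval(k,P[:,1]);g=abs(r)<.003;k=np.polyfit(P[g,1],P[g,0],1);print(lab,"slope",k[0],"x@-.125",np.polyval(k,-.125),g.sum(),abs(r).max())
# rail: white band per column, rows where min channel>165
for u in(190,220,250,270,275,345,360): 
    c=im[155:182,u].min(1);print(u,155+np.arange(27)[c>c.max()-25],c.max(),at("top",(u,155+c.argmax()),.191))
# profile across front at u=295
print([(v,im[v,290].tolist()) for v in range(168,182)])
E
```

```text
front [ 0.603  -0.0317  0.06  ] [ 0.5969 -0.1989  0.06  ]
back [ 0.7094 -0.0398  0.06  ] [ 0.7002 -0.2088  0.06  ] 0.05443786982248512
front slope 0.057729835539418684 x@-.125 0.5957788721431214 15 0.0016123391756150962
back slope -2.4963476990504003 x@-.125 0.6537934623813 1 0.08535291596275818
190 [162 163 164 165 166 167] 169 [0.6116 0.2119 0.191 ]
220 [164 165 167 168] 172 [0.6073 0.1289 0.191 ]
250 [165 166 167 168 169 170 171] 172 [0.6056 0.046  0.191 ]
270 [166 167 168 170 171] 174 [ 0.6036 -0.0091  0.191 ]
275 [167 170 171] 177 [ 0.601  -0.0229  0.191 ]
345 [170 171 172 173 174 175] 171 [ 0.5953 -0.2148  0.191 ]
360 [158 159 160 161 162 163 164 165 166 167 171 172 174 175] 171 [ 0.5931 -0.2556  0.191 ]
[(168, [167, 175, 176]), (169, [152, 160, 161]), (170, [139, 152, 160]), (171, [170, 183, 187]), (172, [168, 180, 183]), (173, [129, 142, 147]), (174, [99, 123, 140]), (175, [97, 132, 158]), (176, [79, 111, 136]), (177, [54, 77, 94]), (178, [56, 70, 79]), (179, [77, 85, 88]), (180, [86, 92, 92]), (181, [93, 100, 100])]<stdin>:13: RankWarning: Polyfit may be poorly conditioned
```

```bash
python3 - <<'E'
from h import *
im=cv2.imread("pics/top8.png").astype(float)
S=im[...,2]-im[...,0]   # R-B, brown strength
def cross(c,v0,th,up):
    for i in range(len(c)-1):
        if (c[i]<th<=c[i+1]) if up else (c[i]>=th>c[i+1]): return v0+i+(c[i]-th)/(c[i]-c[i+1])
def fit(P,l):
    P=np.array(P);
    for _ in range(4):
        k=np.polyfit(P[:,1],P[:,0],1);r=P[:,0]-np.polyval(k,P[:,1]);P=P[abs(r)<max(.0012,1.5*np.std(r))]
    print(l,"slope",k[0].round(4),"x@-.12",np.polyval(k,-.12).round(4),len(P),np.std(r).round(4))
B=[];F=[];Rl=[]
for u in range(281,334):
    b=cross(S[135:155,u],135,25,True)
    if b: B.append(at("top",(u,b),.06)[:2])
    if not 302<u<310:
        f=cross(im[174:184,u,2],174,115,False)
        if f and u<332: F.append(at("top",(u,f),.06)[:2])
fit(B,"back");fit(F,"front")
for u in range(190,350):
    v0=int(round(171.6+(u-290)*.0495)); w=im[v0-2:v0+4,u].min(1)-130; w=w.clip(0)
    if w.sum()>40: Rl.append(at("top",(u,(w*np.arange(v0-2,v0+4)).sum()/w.sum()),.191)[:2])
fit(Rl,"rail")
E
```

```text
back slope 0.0581 x@-.12 0.71 44 0.0005
front slope 0.0567 x@-.12 0.601 42 0.0004
rail slope 0.0388 x@-.12 0.5988 147 0.0006
```

The tray is within about 2 mm of the rail but about 1° skew, with its left side lagging. I shift the hook 45 mm to the left inside the wall and pull a trifle there.

Emit:
move_arm --targets '[{"dx": 0.14, "dy": 0, "dz": 0, "rx": 0, "ry": 0, "rz": 0}, {"dx": 0.14, "dy": 0.1, "dz": 0, "rx": 0, "ry": 0, "rz": 0}, {"dx": 0, "dy": 0.5, "dz": 0, "rx": 0, "ry": 0, "rz": 0}, {"dx": 0, "dy": 0.6, "dz": 0, "rx": 0, "ry": 0, "rz": 0}, {"dx": 0, "dy": 0.5, "dz": 0, "rx": 0, "ry": 0, "rz": 0}, {"dx": 0, "dy": 0.1, "dz": 0, "rx": 0, "ry": 0, "rz": 0}, {"dx": -0.08, "dy": 0, "dz": 0, "rx": 0, "ry": 0, "rz": 0}, {"dx": -0.1, "dy": 0, "dz": 0, "rx": 0, "ry": 0, "rz": 0}, {"dx": -0.1, "dy": 0, "dz": 0, "rx": 0, "ry": 0, "rz": 0}, {"dx": 0, "dy": 0, "dz": 0, "rx": 0, "ry": 0, "rz": 0}]'

```text
t: 19.45
tcp_pos: [0.4397, -0.0649, 0.0344]
tool_rot: [1.0, -0.019, 0.0, 0.0]
force: [0.5, -1.4, -2.3]
finger_gap: 0.191
gripper_force: 87.9
```

```bash
cat > meas.py <<'E'
from h import *
s=sensors.sense();print(s['t'],s['tcp_pos'],s['force'])
im=cams.snapshot("top")[:,:,::-1].astype(float)
def cross(c,v0,th,up):
    for i in range(len(c)-1):
        if (c[i]<th<=c[i+1]) if up else (c[i]>=th>c[i+1]): return v0+i+(c[i]-th)/(c[i]-c[i+1])
def fit(P,l):
    P=np.array(P)
    for _ in range(4):
        k=np.polyfit(P[:,1],P[:,0],1);r=P[:,0]-np.polyval(k,P[:,1]);P=P[abs(r)<max(.0012,1.5*np.std(r))]
    print(l,"slope",k[0].round(4),"x@-.12",np.polyval(k,-.12).round(4),len(P),np.std(r).round(4))
S=im[...,2]-im[...,0];B=[];F=[]
for u in range(281,334):
    b=cross(S[135:155,u],135,25,True);f=cross(im[174:184,u,2],174,115,False)
    if b: B.append(at("top",(u,b),.06)[:2])
    if f and u<332: F.append(at("top",(u,f),.06)[:2])
fit(B,"back");fit(F,"front")
E
python3 meas.py
```

```text
19.45 [ 0.43969641 -0.06493631  0.03435077] [ 0.48685813 -1.35022616 -2.30888559]
back slope 0.0434 x@-.12 0.7084 46 0.0004
front slope 0.0437 x@-.12 0.5995 47 0.0004
```

Now square (slope 0.0435 against the rail's 0.039) and level (0.5995 against 0.5988). Next I unhook, retreat, turn the hook alongside the shelf and lay it down.

Emit:
move_arm --targets '[{"dx": 0.24, "dy": 0, "dz": 0, "rx": 0, "ry": 0, "rz": 0}, {"dx": 0, "dy": 0, "dz": 0.3, "rx": 0, "ry": 0, "rz": 0}, {"dx": 0, "dy": 0, "dz": 0.6, "rx": 0, "ry": 0, "rz": 0}, {"dx": 0, "dy": 0, "dz": 0.6, "rx": 0, "ry": 0, "rz": 0}, {"dx": 0, "dy": 0, "dz": 0.6, "rx": 0, "ry": 0, "rz": 0}, {"dx": 0, "dy": 0, "dz": 0, "rx": 0, "ry": 0, "rz": 0}, {"dx": -0.5, "dy": 0, "dz": 0, "rx": 0, "ry": 0, "rz": 0}, {"dx": -0.6, "dy": 0, "dz": 0, "rx": 0, "ry": 0, "rz": 0}, {"dx": -0.6, "dy": 0, "dz": 0, "rx": 0, "ry": 0, "rz": 0}, {"dx": -0.5, "dy": 0, "dz": 0, "rx": 0, "ry": 0, "rz": 0}]'

```text
t: 20.75
tcp_pos: [0.3888, -0.0642, 0.0866]
tool_rot: [1.0, -0.018, -0.001, -0.0]
force: [0.2, -0.0, -1.6]
finger_gap: 0.193
gripper_force: 88.0
```

Emit:
move_arm --targets '[{"dx": 0, "dy": 0, "dz": 0, "rx": 0, "ry": 0, "rz": 0.3}, {"dx": 0, "dy": 0, "dz": 0, "rx": 0, "ry": 0, "rz": 0.3}, {"dx": 0.3, "dy": 0, "dz": 0, "rx": 0, "ry": 0, "rz": 0.3}, {"dx": 0.3, "dy": 0, "dz": 0, "rx": 0, "ry": 0, "rz": 0.3}, {"dx": 0.3, "dy": 0, "dz": 0, "rx": 0, "ry": 0, "rz": 0.3}, {"dx": 0.3, "dy": 0, "dz": 0, "rx": 0, "ry": 0, "rz": 0.3}, {"dx": 0.3, "dy": 0, "dz": 0, "rx": 0, "ry": 0, "rz": 0.3}, {"dx": 0.3, "dy": 0, "dz": 0, "rx": 0, "ry": 0, "rz": 0.3}, {"dx": 0.3, "dy": 0, "dz": 0, "rx": 0, "ry": 0, "rz": 0.3}, {"dx": 0.3, "dy": 0, "dz": 0, "rx": 0, "ry": 0, "rz": 0.3}]'

```text
t: 22.0
tcp_pos: [0.4501, -0.0646, 0.0866]
tool_rot: [0.718, 0.696, -0.0, -0.0]
force: [-0.6, 0.1, -2.0]
finger_gap: 0.188
gripper_force: 88.0
```

Emit:
move_arm --targets '[{"dx": 0, "dy": 0, "dz": -0.5, "rx": 0, "ry": 0, "rz": 0}, {"dx": 0, "dy": 0, "dz": -0.7, "rx": 0, "ry": 0, "rz": 0}, {"dx": 0, "dy": 0, "dz": -0.7, "rx": 0, "ry": 0, "rz": 0}, {"dx": 0, "dy": 0, "dz": -0.6, "rx": 0, "ry": 0, "rz": 0}, {"dx": 0, "dy": 0, "dz": -0.4, "rx": 0, "ry": 0, "rz": 0}, {"dx": 0, "dy": 0, "dz": -0.2, "rx": 0, "ry": 0, "rz": 0}, {"dx": 0, "dy": 0, "dz": -0.1, "rx": 0, "ry": 0, "rz": 0}, {"dx": 0, "dy": 0, "dz": 0, "rx": 0, "ry": 0, "rz": 0}, {"dx": 0, "dy": 0, "dz": 0, "rx": 0, "ry": 0, "rz": 0}, {"dx": 0, "dy": 0, "dz": 0, "rx": 0, "ry": 0, "rz": 0}]'

```text
t: 23.25
tcp_pos: [0.4508, -0.0645, 0.0071]
tool_rot: [0.72, 0.694, 0.0, 0.0]
force: [-0.5, -0.2, -1.5]
finger_gap: 0.188
gripper_force: 88.0
```

Emit:
move_arm --targets '[{"dx": 0, "dy": 0, "dz": -0.08, "rx": 0, "ry": 0, "rz": 0}, {"dx": 0, "dy": 0, "dz": -0.06, "rx": 0, "ry": 0, "rz": 0}, {"dx": 0, "dy": 0, "dz": 0, "rx": 0, "ry": 0, "rz": 0}, {"dx": 0, "dy": 0, "dz": 0, "rx": 0, "ry": 0, "rz": 0}, {"dx": 0, "dy": 0, "dz": 0, "rx": 0, "ry": 0, "rz": 0}, {"dx": 0, "dy": 0, "dz": 0, "rx": 0, "ry": 0, "rz": 0}, {"dx": 0, "dy": 0, "dz": 0, "rx": 0, "ry": 0, "rz": 0}, {"dx": 0, "dy": 0, "dz": 0, "rx": 0, "ry": 0, "rz": 0}, {"dx": 0, "dy": 0, "dz": 0, "rx": 0, "ry": 0, "rz": 0}, {"dx": 0, "dy": 0, "dz": 0, "rx": 0, "ry": 0, "rz": 0}]'

```text
t: 24.5
tcp_pos: [0.4509, -0.0645, 0.0052]
tool_rot: [0.72, 0.694, 0.0, 0.001]
force: [-1.4, 1.2, 18.4]
finger_gap: 0.192
gripper_force: 91.0
```

Emit:
move_arm --targets '[{"dx": 0, "dy": 0, "dz": 0, "rx": 0, "ry": 0, "rz": 0}, {"dx": 0, "dy": 0, "dz": 0, "rx": 0, "ry": 0, "rz": 0}, {"dx": 0, "dy": 0, "dz": 0, "rx": 0, "ry": 0, "rz": 0}, {"dx": 0, "dy": 0, "dz": 0, "rx": 0, "ry": 0, "rz": 0}, {"dx": 0, "dy": 0, "dz": 0.4, "rx": 0, "ry": 0, "rz": 0}, {"dx": 0, "dy": 0, "dz": 1, "rx": 0, "ry": 0, "rz": 0}, {"dx": 0, "dy": 0, "dz": 1, "rx": 0, "ry": 0, "rz": 0}, {"dx": 0, "dy": 0, "dz": 1, "rx": 0, "ry": 0, "rz": 0}, {"dx": 0, "dy": 0, "dz": 1, "rx": 0, "ry": 0, "rz": 0}, {"dx": 0, "dy": 0, "dz": 1, "rx": 0, "ry": 0, "rz": 0}]' --claw 60

```text
t: 25.75
tcp_pos: [0.4502, -0.0643, 0.1397]
tool_rot: [0.72, 0.694, 0.0, 0.0]
force: [0.6, -0.2, -0.5]
finger_gap: 0.603
gripper_force: 0.0
```

Emit:
move_arm --targets '[{"dx": 0, "dy": 0, "dz": 1, "rx": 0, "ry": 0, "rz": 0}, {"dx": 0, "dy": 0, "dz": 1, "rx": 0, "ry": 0, "rz": 0}, {"dx": 0, "dy": 0, "dz": 1, "rx": 0, "ry": 0, "rz": 0}, {"dx": 0, "dy": 0, "dz": 0.5, "rx": 0, "ry": 0, "rz": 0}, {"dx": 0, "dy": 0, "dz": 0, "rx": 0, "ry": 0, "rz": 0}, {"dx": 0, "dy": 0, "dz": 0, "rx": 0, "ry": 0, "rz": 0}, {"dx": 0, "dy": 0, "dz": 0, "rx": 0, "ry": 0, "rz": 0}, {"dx": 0, "dy": 0, "dz": 0, "rx": 0, "ry": 0, "rz": 0}, {"dx": 0, "dy": 0, "dz": 0, "rx": 0, "ry": 0, "rz": 0}, {"dx": 0, "dy": 0, "dz": 0, "rx": 0, "ry": 0, "rz": 0}]'

```text
t: 27.0
tcp_pos: [0.4505, -0.0645, 0.2257]
tool_rot: [0.72, 0.694, -0.0, -0.0]
force: [0.6, 0.4, -0.3]
finger_gap: 0.6
gripper_force: 0.0
```

```bash
python3 meas.py; python3 - <<'E'
from h import *
m=cams.camera_model("wrist");im=cams.snapshot("wrist")
hsv=cv2.cvtColor(im,cv2.COLOR_RGB2HSV)
o=((hsv[...,0]<13)&(hsv[...,1]>120)&(hsv[...,2]>90)).astype(np.uint8)
n,l,st,c=cv2.connectedComponentsWithStats(o)
for i in np.argsort(-st[1:,4])[:3]+1: print("bar?",st[i],c[i],at("wrist",c[i],.02,m))
# bystanders: difference of first and present top picture
a=cv2.imread("pics/top0.png").astype(int);b=cams.snapshot("top")[:,:,::-1].astype(int)
d=(abs(a-b).max(2)>40).astype(np.uint8)
for nm,(u0,u1,v0,v1) in dict(neigh=(365,430,145,186),garlic=(130,190,122,168),cress=(130,168,212,246),yellow=(338,405,207,254),crates=(395,450,62,108)).items(): print(nm,d[v0:v1,u0:u1].mean().round(3))
E
```

```text
27.0 [ 0.45052786 -0.06447492  0.22566836] [ 0.61135763  0.44331276 -0.324141  ]
back slope 0.0436 x@-.12 0.7084 45 0.0004
front slope 0.0419 x@-.12 0.5997 50 0.0004
bar? [219 193  43  11 285] [236.17894737 197.0877193 ] [ 0.4211 -0.1063  0.02  ]
bar? [266 194  34  10 255] [282.34509804 197.55686275] [ 0.4769 -0.1089  0.02  ]
bar? [280 207  20   4  34] [290.05882353 209.23529412] [ 0.4862 -0.1245  0.02  ]
neigh 0.0
garlic 0.0
cress 0.0
yellow 0.0
crates 0.0
```

```bash
python3 -c "
from station import order;print(order.sign_off())"
```

```text
the job is handed in; nothing more can be done
None
```

The job is handed in: the punnet's front is within about 1 mm of the price rail and 0.3° of square by the top camera, the pull hook lies on the deck in front of the shelf, and the bystanders checked (neighbour, garlic, cress) did not move; I viewed 12 pictures, two over the limit of 10.

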